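Centre the lamp-handle socket on the inspection pedestal

ROBOT

A 6-joint arm with a two-finger parallel gripper is mounted at the origin on the work surface. World frame = base frame: x ahead of the robot, y to its left, z up, the work surface at z = 0. Lengths are in m, angles in degrees, forces in N, time in s.
With the tool pointing down it reaches from about 0.425 to 0.95 m from the base axis. Payload 3.5 kg.
Tool frame: the origin (TCP) lies on the centre line of the jaws, within the pads' length; the fingertips stand 19 mm ahead of it and the grasp point (between the pads) is the TCP; z points along the fingers, y is the line along which they close (so a half turn about z gives the same grasp; the last joint's range is limited). The gripper opens to 85 mm and grips with 20 to 120 N. Pads are 22 mm wide; open, the fingers measure 114 mm over their backs; the gripper's body (76 mm by 85 mm) begins 54 mm behind the grasp point. The pads swing forward as they close: fully open they stand 13 mm farther back than shut.
Start: joints at [62.109, 16.404, 90.338, -0, 73.258, -8.594], TCP at [0.223, 0.637, 0.25] pointing down, gripper open.
Joint ranges: [-158.93, 158.93], [-51.34, 127.21], [12.03, 142.37], [-87.48, 267.48], [13.55, 161.25], [-162.69, 162.69]. Speed limits (degrees/s): [159.86, 159.86, 180, 180, 180, 180].

INTERFACE

Orientations are given as [roll, pitch, yaw] about the fixed x, y, z axes, in that order (R = Rz(yaw) Ry(pitch) Rx(roll)).
In Python, from plant import get_obs, snapshot, job_done, find_in gives the robot as it stands. The module is installed in compiled form; this text tells all that it offers.
- The arm moves only by the shell command python3 -m pendant 'ROWS' [OPENING]. ROWS is JSON, a list of rows, each a list of 6 numbers: the shift along the tool's x, y, z in cm, then the turn, a rotation vector about the tool's x, y, z in degrees. In form: [[tx, ty, tz, wx, wy, wz], ...]. A call has 1 to 20 rows; each row shifts and turns the commanded pose from where the row before left it, along the tool's axes as they then stand; what a row does not reach is not made up. A row lasts 1/12 s, in which the tool goes at most 41.7 mm and 7.16 degrees, less where a joint would pass 70% of its speed; a pose out of reach is approached as far as the arm can. A call with a gripper value outside its range is refused whole. OPENING is the finger opening in cm, from 0 to 8.54, set as the call begins (- or left out, the last holds). The fingers move at their own pace and stop on an object; the grip force is fixed at half the most. Time passes only in rows, so rows that do not move let the fingers close. It gives the time, the measured TCP pose, the force, the opening and the grip force at its end, in the units of the state.
- get_obs(): the state, without advancing time (a new reading comes with each control period).
- snapshot(name): name is "scene" or "top" or "wrist"; returns a dict with "frame" (480x640x3 uint8, red, green, blue), "fovy" (degrees; the focal length in pixels is half the picture's height over the tangent of half this angle, whatever the lens; pixels are square), "cx", "cy" (the principal point, pixels), "k1" (the pictures are not rectified: a ray, as slopes to the right and down, at radius r is drawn at 1 + k1 r^2 times it, then the intrinsics apply), "rvec" (rotation vector, rad) and "tvec" (3), from world to camera coordinates, as OpenCV has them. Camera axes: x right, y down, z forward; pixel columns grow to the right and rows downward; lengths in m; the calibration is good to about 2 mm. A picture is of the moment at which its call begins. There is no depth.
- job_done(): hands the job in; it is judged then, once.
Trained networks look in a picture, given as the dict that the camera call returned (one of the last four; its "shot" number tells which), for a name from the list of things; names that differ only in an ending like _2 or _b are one class to them, and where a whole thing is asked for, a point or a joint stands for the part that bears it (a point fixed in the world has none). Each returns a list of dicts, best first, with "score" (0 to 1); they miss things now and then, are a little off and sometimes report something else, mostly with a low value. They report only what shows in the picture. A call takes as long as a camera call. They do not tell look-alikes from the thing itself.
- find_in(name, picture): "xyz" ([x, y, z] in m, in the coordinates of the camera as it stood for that picture, good to about 4 mm: the middle of the surface that is visible of it).
The state is a dict: "time": time; "qpos": joint angles; "joint_velocities": joint speeds; "tau": joint torques, N m; "tool_pos": TCP position; "tcp_rot": TCP orientation; "ft_force": force on the tool from outside, world axes, zero at the start; "wrist_torque": the same for the moment, N m; "gripper_width": finger opening in m; "gripper_force": force on a finger pad.
Only numpy, scipy, OpenCV 4.12 (cv2) and the standard library are available. Lean on these libraries where they do the work, as an engineer would, in place of code of your own. Each camera call takes 0.05 s, during which the arm holds its last target. There are 200 camera calls.

TASK

The cream plastic lamp-handle socket stands off centre, out towards the edge of the small round steel inspection pedestal. With the fingertips, nudge it across with light taps until its flange lies wholly inside the dark engraved ring and it stands upright and still, then draw the fingers clear. It stands on a narrow foot and tips when it is pushed high up: never tip it over, knock it off, press hard on it, pinch it or lift it, and leave the other things on the mat where they are.

Things in the scene. Friction and masses are not known exactly. Their poses are not given: they have to be found in the camera images.
- socket: Cream plastic lamp-handle socket, 54 mm tall, round, upright, about 60 g, loose. Origin: centre of its underside; z up along its axis. Flat foot of 28 mm diameter, widening from 2 mm up to the flange, its widest part: 44 mm diameter from 8 to 13 mm above the underside. Above it a neck of 21 mm diameter from 24 to 40 mm up and a collar of 26 mm diameter from 44 to 54 mm up, with a dark bore in the top. It slides when pushed at the flange and tips when pushed at the collar.
- pedestal_centre (a point): Centre of the pedestal's flat top. The pedestal is a round steel stand, fixed, 40 mm high on the 3 mm mat (top 43 mm above the work surface), its top disc 88 mm in diameter and 8 mm thick, its foot 92 mm in diameter. A thin dark engraved ring of 54 mm inner diameter, concentric with the top, marks the middle; the socket starts with its axis 18 to 28 mm from the centre, in any direction. Its horizontal axes mean nothing.
- gallipot: Bystander: open steel cup, 60 mm across, 36 mm high, loose, on the mat. Origin: centre of its underside.
- jar: Bystander: small white jar with a grey cap, 42 mm across, 52 mm high, loose, on the mat. Origin: centre of its underside.
- sleeve: Bystander: short aluminium tube, 48 mm outside, 34 mm inside, 40 mm high, loose, standing on the mat. Origin: centre of its underside.
There are look-alikes about, which are no part of the job. What is shaped like the part that bears pedestal_centre but orange is not meant.

How it is judged (in metres and radians):
At the end, for the whole second after the job is handed in: The socket stands upright (within 3.5 degrees) and still on the pedestal's top, its axis within 5 mm of the pedestal's centre, so that its flange is inside the ring; the bystanders are within 15 mm of where they stood (horizontal distance between socket and pedestal_centre below 0.005 m and z of socket in the frame of pedestal_centre between -0.002 and 0.002 m and angle between socket's own z axis and vertical below 0.06 rad and linear speed of socket below 0.01 m/s and distance of each of gallipot, jar, sleeve from where it was at the start of the episode below 0.015 m); the robot touches nothing.
It fails at once if the socket is tipped by more than 26 degrees or knocked off the pedestal (angle between socket's own z axis and vertical above 0.45 rad or z of socket in the frame of pedestal_centre below -0.008 m).
It fails at once if the socket is lifted more than 8 mm off the pedestal's top (z of socket in the frame of pedestal_centre above 0.008 m).
It fails at once if the robot presses on or pinches the socket with more than 8 N (contact force between any of the arm, the fingers and socket above 8 N).
It fails at once if the socket is shoved faster than 0.25 m/s (linear speed of socket above 0.25 m/s).
It fails at once if a bystander is moved more than 15 mm (distance of any of gallipot, jar, sleeve from where it was at the start of the episode above 0.015 m).
It also fails if it takes over 51 s, if anything falls off the work surface, if the arm or the gripper's body presses on something with over 40 N, if the wrist force passes 120 N, or if a joint passes its speed limit or range.

## Working session

There is one attempt and no reset: what is moved stays moved. The work goes in short steps, Python scripts to look and compute and a shell command to move; the robot and the scene stay as the last step left them, time stands still between calls to the robot, and variables do not carry over. Pictures are saved under pics/ and viewed, at most 10 in all, crops included, and the job is handed in when it is done.

```bash
mkdir -p pics
cat > h.py <<'E'
import numpy as np, cv2
from plant import get_obs, snapshot, job_done, find_in
def K(s):
    f=240/np.tan(np.radians(s['fovy'])/2); return f
def cam(s): return cv2.Rodrigues(np.array(s['rvec'],float))[0], np.array(s['tvec'],float)
def toworld(s,p):
    R,t=cam(s); return R.T@(np.array(p)-t)
def proj(s,P):
    R,t=cam(s); c=R@np.array(P,float)+t; u=c[:2]/c[2]; u=u*(1+s['k1']*(u@u)); return u*K(s)+[s['cx'],s['cy']]
def onplane(s,px,z):
    d=(np.array(px,float)-[s['cx'],s['cy']])/K(s); u=d.copy()
    for _ in range(20): u=d/(1+s['k1']*(u@u))
    R,t=cam(s); r=R.T@np.array([u[0],u[1],1]); o=-R.T@t; return o+r*(z-o[2])/r[2]
def save(s,n,crop=None,scale=1):
    f=s['frame'][:,:,::-1]
    if crop: x0,y0,x1,y1=crop; f=f[y0:y1,x0:x1]
    cv2.imwrite('pics/'+n,cv2.resize(f,None,fx=scale,fy=scale,interpolation=cv2.INTER_CUBIC))
E
python3 - <<'E'
from h import *
o=get_obs();print(o['time'],o['tool_pos'],o['tcp_rot'],o['gripper_width'])
fs=[]
for n in('scene','top','wrist'):
    s=snapshot(n); fs.append(s['frame'][:,:,::-1])
    print(n,-cam(s)[0].T@cam(s)[1])
    for k in('socket','pedestal_centre','gallipot','jar','sleeve'):
        for d in find_in(k,s)[:3]:
            w=toworld(s,d['xyz']); print(k,round(d['score'],2),w.round(3),proj(s,w).round())
a=np.hstack([cv2.resize(f,(400,300)) for f in fs[:2]]); b=np.hstack([cv2.resize(fs[2],(400,300)),np.zeros((300,400,3),np.uint8)])
cv2.imwrite('pics/a.png',np.vstack([a,b]))
E
```

```text
0.0 [0.22274513 0.63653823 0.24893156] [-1.79865888e+02 -2.01567959e-02  1.60701319e+02] 0.08526681067522378
scene [ 0.87057758 -0.50159237  0.48271574]
socket 0.63 [ 0.565 -0.044  0.069] [288. 262.]
pedestal_centre 0.85 [ 0.546 -0.065  0.041] [267. 283.]
pedestal_centre 0.63 [ 0.443 -0.17   0.043] [157. 298.]
gallipot 0.69 [0.637 0.141 0.025] [390. 239.]
jar 0.58 [0.469 0.121 0.033] [294. 211.]
jar 0.38 [0.635 0.14  0.027] [389. 237.]
sleeve 0.6 [ 0.598 -0.227  0.033] [224. 382.]
top [0.44144649 0.04304823 0.96461818]
socket 0.8 [ 0.559 -0.036  0.056] [364. 226.]
pedestal_centre 0.85 [ 0.529 -0.049  0.038] [370. 245.]
gallipot 0.68 [0.641 0.153 0.009] [261. 184.]
jar 0.59 [0.463 0.129 0.057] [269. 279.]
sleeve 0.75 [ 0.596 -0.223  0.04 ] [467. 210.]
wrist [0.15148727 0.66216685 0.37355834]
```

View pics/a.png

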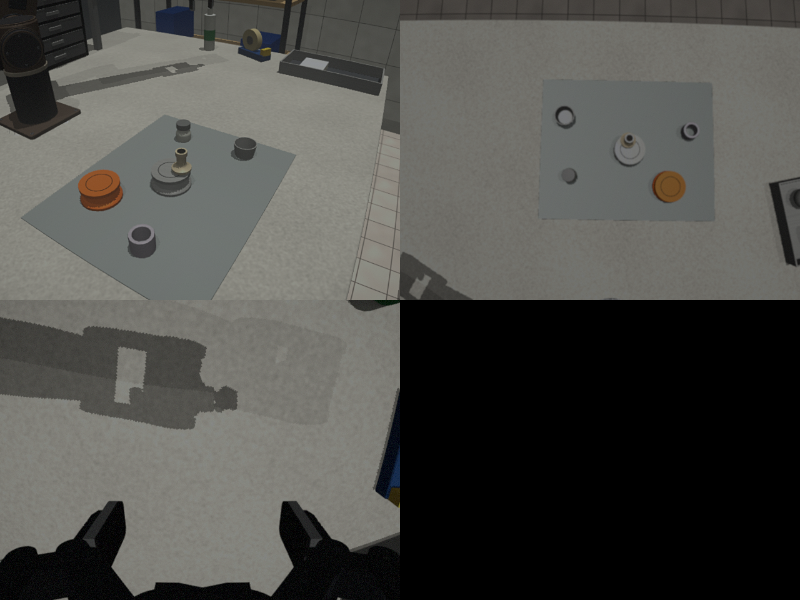

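Scene view: the steel pedestal with the cream socket is at about (273,280) and the orange look-alike at about (160,300). In the top view the steel one is at (367,240) and the orange one at (430,298). The socket stands on the steel one, and there is only one socket. I choose the steel pedestal and will check it in a close crop.

Run:
```python
from h import *
s=snapshot('top'); save(s,'b1.png',(335,205,405,275),5.5)
t=snapshot('scene'); save(t,'b2.png',(220,215,340,325),3.5)
a=cv2.imread('pics/b1.png');b=cv2.imread('pics/b2.png');b=cv2.resize(b,(400,385));cv2.imwrite('pics/b.png',np.hstack([a,b]))
print(K(s),K(t))
```

```text
519.3727934529729 516.6852286342457
```

View pics/b.png

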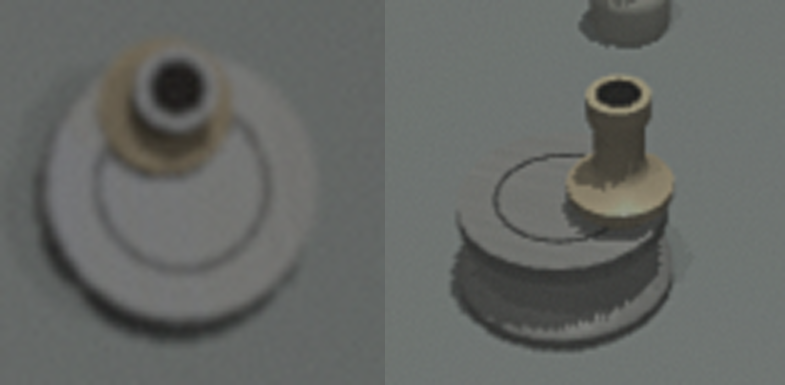

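Run:
```python
from h import *
s=snapshot('top')
c=onplane(s,(368,238),.043); k=onplane(s,(364.8,224.1),.054); k2=onplane(s,(335+177/5.5-.4,205+85/5.5-.4),.097)
t=snapshot('scene'); q=3.33
# b2 pix scale 400/120 x, 3.5 y
P=lambda x,y:(220+(x-385)/3.333-.4,215+y/3.5-.4)
print('top',c,k,k2)
print('scene socket top',onplane(t,P(619,95),.097),'ring', onplane(t,P(564,198),.043))
d=c-k;print(np.hypot(*d[:2]),np.degrees(np.arctan2(d[1],d[0])))
```

```text
top [ 0.54006705 -0.04431634  0.043     ] [ 0.56350627 -0.03735931  0.054     ] [ 0.56469632 -0.03683888  0.097     ]
scene socket top [ 0.56384859 -0.03615539  0.097     ] ring [ 0.54007689 -0.04291796  0.043     ]
0.024449887836461844 -163.46849927726203
```

```bash
python3 -m pendant '[[-2.93,-2.48,0,0,0,0],[-2.93,-2.48,0,0,0,0],[-2.93,-2.48,0,0,0,0],[-2.93,-2.48,0,0,0,0],[-2.93,-2.48,0,0,0,0],[-2.93,-2.48,0,0,0,0],[-2.93,-2.48,0,0,0,0],[-2.93,-2.48,0,0,0,0],[-2.93,-2.48,0,0,0,0],[-2.93,-2.48,0,0,0,0],[-2.93,-2.48,0,0,0,0],[-2.93,-2.48,0,0,0,0],[-2.93,-2.48,0,0,0,0],[-2.93,-2.48,0,0,0,0],[-2.93,-2.48,0,0,0,0],[-2.93,-2.48,0,0,0,0],[-2.93,-2.48,0,0,0,0],[-2.93,-2.48,0,0,0,0],[-2.93,-2.48,0,0,0,0],[-2.93,-2.48,0,0,0,0]]' 3.0
python3 -m pendant '[[0,0,1,0,0,-5.8],[0,0,1,0,0,-5.8],[0,0,1,0,0,-5.8],[0,0,1,0,0,-5.8],[0,0,1,0,0,-5.8],[0,0,1,0,0,-5.8],[0,0,0,0,0,0],[0,0,0,0,0,0]]'
python3 - <<'E'
from h import *
o=get_obs();print(o['time'],o['tool_pos'],o['tcp_rot'],o['gripper_width'],o['qpos'],o['ft_force'])
s=snapshot('wrist');save(s,'c.png')
for P in([.564,-.0368,.097],[.540,-.0435,.043]): print(proj(s,P))
E
```

```text
time: 2.77
tool_pos: [0.6129, -0.0266, 0.2505]
tcp_rot: [180.0, 0.0, 160.7]
ft_force: [1.3, 1.1, -0.1]
gripper_width: 0.0295
gripper_force: 0.0
time: 3.43
tool_pos: [0.6119, -0.0246, 0.1898]
tcp_rot: [180.0, -0.1, -164.6]
ft_force: [-0.8, -0.1, 0.8]
gripper_width: 0.0301
gripper_force: 0.0
3.4333 [ 0.61185467 -0.02464363  0.1898009 ] [ 1.79962513e+02 -6.96265071e-02 -1.64647089e+02] 0.030080665212267585 [-1.17912142e+01  1.18170640e+01  1.02420857e+02  1.74556654e-03
  6.58411399e+01 -1.17144818e+02] [-0.79990772 -0.0596846   0.845769  ]
[325.89835246 166.13596085]
[325.24723508 113.88719487]
```

View pics/c.png

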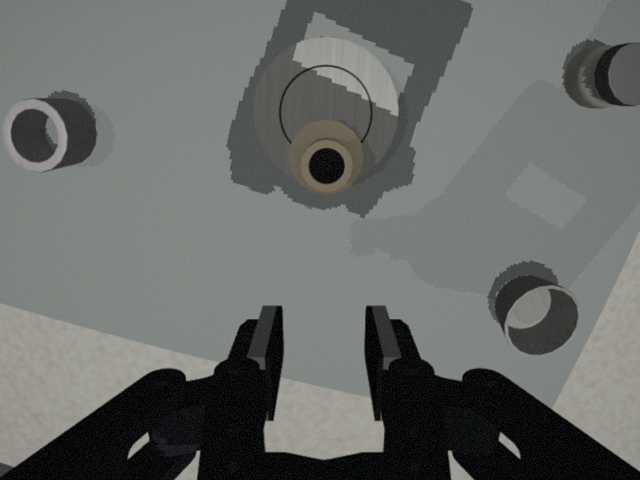

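The crop and wrist view agree with the numbers. The socket bore is at (326,166), the ring centre at about (326,112) and the fingers straddle column 325, so the push line is aligned. I lower next.

```bash
python3 -m pendant '[[0,0,2.5,0,0,0],[0,0,2.5,0,0,0],[0,0,2.5,0,0,0],[0,0,2.5,0,0,0],[0,0,1.5,0,0,0],[0,0,0.8,0,0,0],[0,0,0.1,0,0,0],[0,0,0,0,0,0],[0.5,0,0,0,0,0],[0.5,0,0,0,0,0],[0.3,0,0,0,0,0],[0,0,0,0,0,0],[0,0,0,0,0,0],[0,0,0,0,0,0]]'
python3 - <<'E'
from h import *
o=get_obs();print(o['time'],o['tool_pos'],o['ft_force'])
s=snapshot('wrist');t=snapshot('scene');save(t,'d2.png',(220,180,370,320),2.67)
a=cv2.resize(s['frame'][:,:,::-1],(400,300));b=cv2.imread('pics/d2.png')[:,:400]
h=max(a.shape[0],b.shape[0]);p=lambda m:cv2.copyMakeBorder(m,0,h-m.shape[0],0,0,cv2.BORDER_CONSTANT)
cv2.imwrite('pics/d.png',np.hstack([p(a),p(b)]))
E
```

```text
time: 4.65
tool_pos: [0.5999, -0.0283, 0.0668]
tcp_rot: [-180.0, 0.0, -164.5]
ft_force: [0.9, -0.3, 0.4]
gripper_width: 0.0298
gripper_force: 0.0
4.65 [ 0.59985151 -0.02828487  0.06678052] [ 0.88177141 -0.30091017  0.37909064]
```

View pics/d.png

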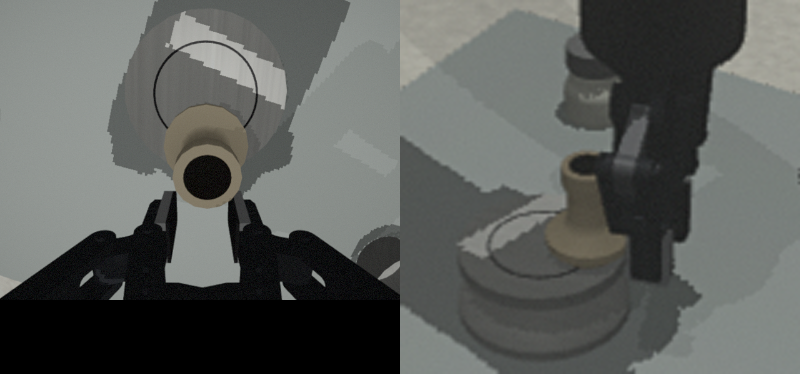

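Run:
```python
from h import *
t=snapshot('scene')
o=get_obs();R=cv2.Rodrigues(np.zeros(3))[0]
from scipy.spatial.transform import Rotation as Ro
R=Ro.from_euler('xyz',o['tcp_rot'],degrees=True).as_matrix()
for x in(-.011,.011):
  for y in (-.015,.015,.028,-.028):
    q=proj(t,o['tool_pos']+R@[x,y,.019]); print(x,y,((q-[220,180])*2.67+[400,0]).round())
for a in range(0,360,45):
    q=proj(t,[.540+.044*np.cos(np.radians(a)),-.0435+.044*np.sin(np.radians(a)),.043]);print(a,((q-[220,180])*2.67+[400,0]).round())
```

```text
-0.011 -0.015 [670. 281.]
-0.011 0.015 [685. 245.]
-0.011 0.028 [691. 230.]
-0.011 -0.028 [664. 297.]
0.011 -0.015 [627. 273.]
0.011 0.015 [643. 238.]
0.011 0.028 [650. 223.]
0.011 -0.028 [620. 290.]
0 [614. 272.]
45 [624. 232.]
90 [588. 201.]
135 [526. 195.]
180 [473. 217.]
225 [457. 256.]
270 [492. 291.]
315 [558. 298.]
```

```bash
python3 -m pendant '[[0.2,0,0,0,0,0],[0.2,0,0,0,0,0],[0.2,0,0,0,0,0],[0.1,0,0,0,0,0],[0.1,0,0,0,0,0],[0.1,0,0,0,0,0],[0.1,0,0,0,0,0],[0.1,0,0,0,0,0],[0.1,0,0,0,0,0],[0.1,0,0,0,0,0],[0.1,0,0,0,0,0],[0.1,0,0,0,0,0],[0.1,0,0,0,0,0],[0.1,0,0,0,0,0],[0,0,0,0,0,0],[0,0,0,0,0,0]]'
python3 - <<'E'
from h import *
s=snapshot('wrist');save(s,'e.png')
print(get_obs()['tool_pos'])
for P in([.540,-.0435,.043],[.54,-.0435,.056],[.540,-.0435,.097]): print(proj(s,P))
E
```

```text
time: 6.13
tool_pos: [0.5832, -0.0328, 0.0664]
tcp_rot: [-180.0, -0.0, -164.5]
ft_force: [0.2, -1.1, 0.1]
gripper_width: 0.0303
gripper_force: 0.0
[ 0.58324412 -0.03275948  0.06633333]
[327.8950714  204.86438506]
[328.29928069 213.49715601]
[330.24250879 255.15792934]
```

View pics/e.png

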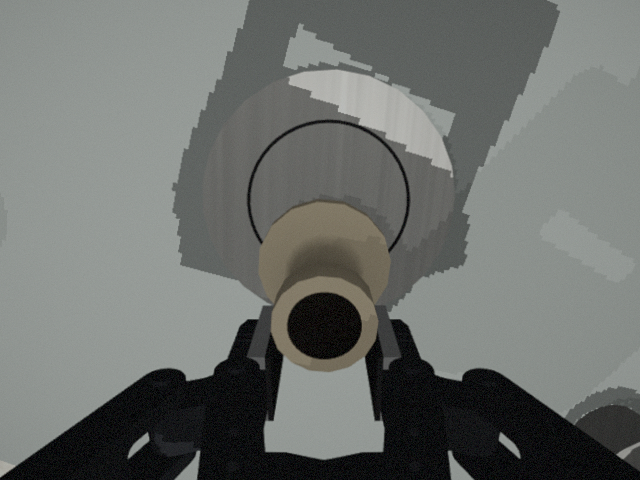

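```bash
cat > m.py <<'E'
from h import *
import sys
def meas(s,bore,ring):
    c=onplane(s,ring,.043);k=onplane(s,bore,.097);d=(c-k)[:2];y=np.radians(get_obs()['tcp_rot'][2])
    ux=np.array([np.cos(y),np.sin(y)]);uy=np.array([np.sin(y),-np.cos(y)])
    print('centre',c,'socket',k,'to go tool x,y mm',1e3*d@ux,1e3*d@uy,'tcp->socket x',1e3*(k-get_obs()['tool_pos'])[:2]@ux,1e3*(k-get_obs()['tool_pos'])[:2]@uy)
E
python3 - <<'E'
from m import *
s=snapshot('wrist'); meas(s,(325,326),(328.5,200))
E
```

```text
centre [ 0.53833169 -0.04374672  0.043     ] socket [ 0.55756752 -0.03982365  0.097     ] to go tool x,y mm 19.58449663792623 1.3620459732649848 tcp->socket x 26.656174114068694 0.04173510231862396
```

Bore at (325,326), ring centre at about (328,200). The socket is seated between both pads and sliding upright, with about 19.6 mm left to go.

```bash
python3 -m pendant '[[0.1,0.01,0,0,0,0],[0.1,0.01,0,0,0,0],[0.1,0.01,0,0,0,0],[0.1,0.01,0,0,0,0],[0.1,0.01,0,0,0,0],[0.1,0.01,0,0,0,0],[0.1,0.01,0,0,0,0],[0.1,0.01,0,0,0,0],[0.1,0.01,0,0,0,0],[0.1,0.01,0,0,0,0],[0.1,0.01,0,0,0,0],[0.1,0.01,0,0,0,0],[0.1,0.01,0,0,0,0],[0.1,0.01,0,0,0,0],[0.1,0,0,0,0,0],[0,0,0,0,0,0],[0,0,0,0,0,0]]'
python3 - <<'E'
from h import *
s=snapshot('wrist');save(s,'f.png')
E
```

```text
time: 7.65
tool_pos: [0.5683, -0.0354, 0.0663]
tcp_rot: [180.0, -0.0, -164.5]
ft_force: [-0.9, 0.4, -0.8]
gripper_width: 0.03
gripper_force: 0.0
```

View pics/f.png

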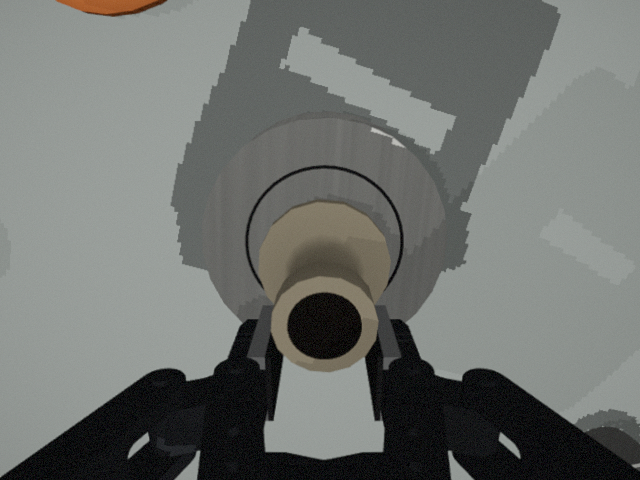

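Run:
```python
from m import *
s=snapshot('wrist'); meas(s,(325,326),(325,244)); print(proj(s,[.5383,-.0437,.043]))
for a in (0,90,180,270): print(proj(s,[.5383+.027*np.cos(np.radians(a+15.5)),-.0437+.027*np.sin(np.radians(a+15.5)),.043]))
```

```text
centre [ 0.53902118 -0.04329582  0.043     ] socket [ 0.54266816 -0.04247317  0.097     ] to go tool x,y mm 3.734161037451036 0.18222437351674048 tcp->socket x 26.660554136462114 0.03245956643623481
[324.4471351 241.8325462]
[324.3705161  311.00323264]
[400.48321993 241.8671081 ]
[324.52701793 165.08174245]
[248.37792771 241.8193156 ]
```

```bash
python3 -m pendant '[[0.1,0,0,0,0,0],[0.1,0,0,0,0,0],[0.1,0,0,0,0,0],[0.1,0,0,0,0,0],[0,0,0,0,0,0],[0,0,0,0,0,0],[-0.1,0,0,0,0,0],[-0.3,0,0,0,0,0],[-0.5,0,0,0,0,0],[-1,0,0,0,0,0],[-1.5,0,0,0,0,0],[-1.5,0,0,0,0,0],[0,0,-2,0,0,0],[0,0,-3,0,0,0],[0,0,-3,0,0,0],[0,0,-3,0,0,0],[0,0,0,0,0,0],[0,0,0,0,0,0],[0,0,0,0,0,0]]'
python3 - <<'E'
from h import *
s=snapshot('wrist');t=snapshot('top');c=snapshot('scene')
for n,q in(('wrist',s),('top',t),('scene',c)):
    p=proj(q,[.539,-.0435,.05]); w=dict(wrist=75,top=37,scene=60)[n]; x,y=[int(round(v)) for v in p]; print(n,x-w,y-w)
    save(q,n+'g.png',(x-w,y-w,x+w,y+w),260/(2*w))
cv2.imwrite('pics/g.png',np.hstack([cv2.resize(cv2.imread('pics/%sg.png'%n),(260,260)) for n in('wrist','top','scene')]))
E
```

```text
time: 9.33
tool_pos: [0.612, -0.0231, 0.1759]
tcp_rot: [180.0, -0.0, -164.5]
ft_force: [0.7, -0.1, -0.7]
gripper_width: 0.03
gripper_force: 0.0
wrist 249 36
top 331 201
scene 212 207
```

View pics/g.png

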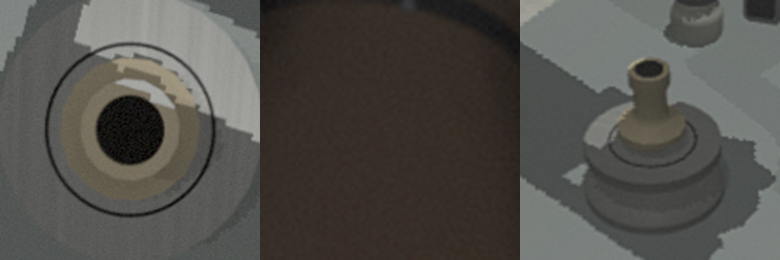

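Run:
```python
from m import *
s=snapshot('wrist'); f=260/150
P=lambda x,y:(249+x/f-.3,36+y/f-.3)
meas(s,P(131,130),P(130,129)); print('flange',onplane(s,P(130.5,127.5),.0535))
t=snapshot('scene'); f2=260/120; Q=lambda x,y:(212+(x-520)/f2-.3,207+y/f2-.3)
print('scene ring',onplane(t,Q(653,141.5),.043),'bore',onplane(t,Q(649.5,68.5),.097))
```

```text
centre [ 0.53696172 -0.0435517   0.043     ] socket [ 0.53741359 -0.04328488  0.097     ] to go tool x,y mm 0.5067458248300986 -0.1363391888190516 tcp->socket x 76.2339210475366 0.23930605805186816
flange [ 0.53653213 -0.04353296  0.0535    ]
scene ring [ 0.54087081 -0.04462568  0.043     ] bore [ 0.5388334  -0.04210128  0.097     ]
```

The socket stands upright, inside the ring with an even margin: bore at (131,130) and ring centre at (130,129) in the wrist crop, which puts it within about 1 mm. The coarser scene view gives about 3 mm. The fingers are clear.

```bash
python3 -c "
from plant import job_done;print(job_done())"
```

```text
the job is handed in; nothing more can be done
None
```

The socket is on the steel pedestal, upright and inside the ring, about 1 mm off centre by the wrist camera (about 3 mm by the scene camera). The fingers are clear, the bystanders were never approached, and I handed the job in after about 10 s of the 51 s limit; no verdict came back.

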